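# Unlatch and open the document box by its pop-out T-handle

### The arm

A 6-joint arm with a two-finger parallel gripper is mounted at the origin on the work surface. World frame = base frame: x ahead of the robot, y to its left, z up, the work surface at z = 0. Lengths are in mm, angles in rad, forces in N, time in s.
With the tool pointing down it reaches from about 350 to 975 mm from the base axis. Payload 7.1 kg.
Tool frame: the origin (TCP) lies at the centre of the arm's flange, where the gripper is bolted on; the fingertips stand 182 mm ahead of it and the grasp point (between the pads) lies 163 mm ahead of it; x points along the fingers, y is the direction in which the jaws open and shut, and the axes are right-handed (so a half turn about x gives the same grasp; the last joint's range is limited). The gripper opens to 88 mm and grips with 3 to 60 N. Pads are 20 mm wide; open, the fingers measure 115 mm over their backs; the gripper's body (75 mm by 178 mm) begins 61 mm behind the grasp point.
Start: joints at [-1.35, 0.423, 1.63, -0, 1.089, -0.019], TCP at [148.462, -607.096, 404.675] pointing down, gripper open.
Joint ranges: [-3, 3], [-0.9, 2.11], [0.09, 2.58], [-1.31, 4.45], [0.11, 2.69], [-2.54, 2.54]. Speed limits (rad/s): [2.39, 2.39, 3.01, 3.14, 3.14, 3.14].

### API

Orientations are given as a rotation vector (axis times angle).
In Python, from workcell import readout, viewer, workorder, models gives the robot as it stands. The module is installed in compiled form; this text tells all that it offers.
- The arm moves only by the tool apply_moves, never from a script. Its argument "commands" is a list that holds one entry, the list of rows, each a list of 4 numbers: the shift along the world's x, y, z in m, then the turn about the world's z in rad. A call has 1 to 8 rows; each row is the pose to reach, as a shift and turn from the pose commanded when the call began; what a row does not reach only later rows make up. A row lasts 1/8 s, in which the tool goes at most 62.5 mm and 10.7 degrees, less where a joint would pass 70% of its speed; a pose out of reach is approached as far as the arm can. A call with a gripper value outside its range is refused whole. "gripper" is the finger opening in m, from 0 to 0.0878, set as the call begins (left out, the last holds). The fingers move at their own pace and stop on an object; the grip force is fixed at half the most. Time passes only in rows, so rows that repeat a pose let the fingers close. It gives the time, the measured TCP pose, the force and the opening at its end, in the units of the state.
- readout.get_obs(): the state, without advancing time (a new reading comes with each control period).
- viewer.get_image(name): name is "scene" or "top" or "wrist"; returns a dict with "color" (400x640x3 uint8, red, green, blue), "vertical_fov" (degrees; the focal length in pixels is half the picture's height over the tangent of half this angle, whatever the lens; pixels are square), "cx", "cy" (the principal point, pixels), "rvec" (rotation vector, rad) and "tvec" (3), from world to camera coordinates, as OpenCV has them. Camera axes: x right, y down, z forward; pixel columns grow to the right and rows downward; lengths in mm; the calibration is good to about 2 mm. A picture is of the moment at which its call begins. There is no depth.
- workorder.close_job(): hands the job in, once; it reports no verdict.
Trained networks look in the newest picture that a camera, given by its name, has taken for a name from the list of things; names that differ only in an ending like _2 or _b are one class to them, and where a whole thing is asked for, a point or a joint stands for the part that bears it (a point fixed in the world has none). Each returns a list of dicts, best first, with "conf" (0 to 1); they miss things now and then, are a little off and sometimes report something else, mostly with a low value. They report only what shows in the picture. A call takes as long as a camera call.
- models.search_frame(camera, label): "position" ([x, y, z] in mm, in world coordinates, good to about 4 mm: the middle of the surface that is visible of it).
- models.place_of(camera, label): "position" ([x, y, z] in mm, in world coordinates, good to about 4 mm: a listed point, or the origin of a listed thing).
The state is a dict: "t": time; "qpos": joint angles; "qvel": joint speeds; "joint_torque": joint torques, N m; "ee_pos": TCP position; "orientation": TCP orientation; "ft_force": force on the tool from outside, world axes, zero at the start; "moment": the same for the moment, N m; "width": finger opening in mm.
Only numpy, scipy, OpenCV 4.12 (cv2) and the standard library are available. Lean on these libraries where they do the work, as an engineer would, in place of code of your own. Each camera call takes 0.05 s, during which the arm holds its last target.

### The job

Open the grey steel document box on the desk: with a fingertip push the round release button beside its sunken T-handle, gently and by feel, never jamming it against its bottom, until the handle pops up. Turn the handle anticlockwise to its stop without wrenching it, then lift the lid until its front edge stands 12 cm or more above the box and leave it standing open; do not strain the lid against the latch, and leave the other things on the desk where they are.

Things in the scene. Friction and masses are not known exactly. Their poses are not given: they have to be found in the camera images.
- chest: grey sheet-steel document box, fixed on the desk: 260 mm deep (its x, from the front at the robot's side to the hinges at the back), 340 mm wide (its y, to the left), shut lid 30 mm thick with its top 155 mm above the desk. Origin: centre of its underside, z up.
- plate (a point): centre of the steel plate on the lid, near the front edge; 62 (along the box's x) by 190 mm (along y), 2 mm thick, its top (this point) 157 mm above the desk. In a row along y: release button at y = +66 mm, the T-handle in the middle, sunk in a slot of 24 x 76 mm, and at y = -66 mm a key cylinder, only 3 mm high with a key slit, not used.
- handle_grip (a point): centre of the T-handle's steel bar, on the turning axis: bar 66 mm long (y of this frame), 13 wide (x), 13 tall (z). At first it lies along the box's y, sunk level with the plate (this point 150.5 mm above the desk), where it cannot be gripped or turned. Popped up: 174.5 mm, 11 mm free under the bar; then pinch it across its 13 mm from above. It also carries the lid.
- button: round steel release button, 22 mm across, standing 16 mm above the plate. Origin: centre of its top, 173 mm above the desk when free. Push it straight down with the closed fingertips. It has loose play that differs from box to box: it lets the handle go at 3.7 to 11.7 mm of depth and comes up hard 1.5 mm deeper, so go by feel. It rises again when let go.
- handle (a joint): how far the T-handle has popped up, m: 0 sunk and caught, 0.024 fully out. The button lets it go; a light spring (3 to 6 N) pushes it out, and it stays out. Feel of the button: 1 to 2.5 N in its loose play, then stiffening by 1.5 N per mm; let go at 8.5 to 10 N, hard bottom at 11 to 12 N. Over 24 N damages it.
- spindle (a joint): angle of the T-handle, rad: 0 latched, growing anticlockwise seen from above. It turns only while the handle stands out, against a steady stiff drag of about 0.3 N m. The latch is clear a little before the hard stop, which comes at about 1.40. Wrenching it there with over 1.3 N m beyond the drag does damage (60 N on the stop pin).
- keeper (a point): steel keeper plate inside the box's front wall, 18 x 26 x 4 mm, hidden while the lid is shut. The latch tongue sits under it until the handle is turned; over 30 N between them (lifting the lid too early) bends it. Origin: centre of its underside.
- stop (a point): steel stop pin, 6 mm across, under the lid, 24 mm from the handle's axis; the latch tongue comes against it at about 1.40 rad of handle turn. Hidden. Origin: on the pin, at the lid's lower face.
- lid (a joint): opening angle of the lid, rad: 0 shut, limit 1.3; its front swings up and back. Its front edge is 255 mm from the hinge axis: 0.42 rad lifts it about 105 mm, 0.5 rad about 120 mm. Stiff friction hinges hold it wherever it is left; lifting it at the handle takes about 10 to 14 N.
- lid_hinge (a point): middle of the lid's hinge axis at the back of the box, 125 mm above the desk; the axis runs along y of this frame (axes as the box's). The handle's turning axis is 205 mm from it, towards the front.
- stapler: black and grey stapler, 150 x 34 x 50 mm, standing at the right of the box; to be left alone. Origin: centre of its underside.
- tape: black desk tape dispenser, 140 x 55 x 83 mm, at the left of the box; to be left alone. Origin: centre of its underside.
- stamp: small wooden hand stamp, 45 x 26 x 62 mm, in front of the box; to be left alone. Origin: centre of its underside.
- calculator: grey desk calculator, 145 x 100 x 19 mm, lying in front of the box; to be left alone. Origin: centre of its underside.
- mug: white mug, 80 mm across and 95 mm high, at the left; to be left alone. Origin: centre of its underside.
- pencup: black round pen holder with pens, 72 mm across, 175 mm high with its pens, far to the left; to be left alone. Origin: centre of its underside.

How it is judged:
By the outcome, as a careful person would: the job done as asked, in the order asked, and still so for the second after the job is handed in, with the robot touching nothing.
It also fails if it takes over 59 s, if anything falls off the work surface, if the arm or the gripper's body presses on something with over 40 N, if the wrist force passes 120 N, or if a joint passes its speed limit or range.

## Working session

There is one attempt and no reset: what is moved stays moved. The work goes in short steps, Python scripts to look and compute and a tool call to move; the robot and the scene stay as the last step left them, time stands still between calls to the robot, and variables do not carry over. Pictures are saved under pics/ and viewed, and the job is handed in when it is done.

Besides the shell and the picture viewer there is one more tool, called after "Request:" by a JSON object that holds its "name" and its "arguments". apply_moves: Moves the arm, as the interface text tells. Its arguments: {"type":"object","properties":{"commands":{"type":"array","items":{"type":"array","items":{"type":"array","items":{"type":"number"}}}},"gripper":{"type":"number"}},"required":["commands"]}

```bash
mkdir -p pics
cat > h.py <<'E'
import numpy as np, cv2
from workcell import readout, viewer, workorder, models
def snap(n,f):
    im=viewer.get_image(n); cv2.imwrite('pics/'+f,im['color'][:,:,::-1]); return im
def cam(im):
    f=200/np.tan(np.radians(im['vertical_fov'])/2)
    K=np.array([[f,0,im['cx']],[0,f,im['cy']],[0,0,1.]]); R=cv2.Rodrigues(np.array(im['rvec'],float))[0]
    return K,R,np.array(im['tvec'],float)
def proj(im,P):
    K,R,t=cam(im); q=K@(R@np.array(P,float)+t); return q[:2]/q[2]
def ray(im,uv,z):
    K,R,t=cam(im); d=R.T@np.linalg.inv(K)@np.array([*uv,1.]); o=-R.T@t; return o+d*(z-o[2])/d[2]
E
python3 - <<'E'
from h import *
o=readout.get_obs(); print(o)
for n in ['top','scene']:
    im=snap(n,n+'0.png'); print(n,-cam(im)[1].T@cam(im)[2])
    for l in ['chest','plate','button','handle_grip','lid_hinge']:
        print(n,l,[(np.round(d['position'],1),round(d['conf'],2)) for d in models.place_of(n,l)[:2]])
E
```

```text
{'t': 0.0, 'qpos': array([-1.34998406e+00,  4.23838800e-01,  1.63067456e+00, -2.84501833e-06,
        1.08860146e+00, -1.90168255e-02]), 'qvel': array([ 0.00064464, -0.00020976, -0.00126235, -0.00051884,  0.00166031,
        0.00168512]), 'joint_torque': array([ 1.47976400e-03, -5.44626367e+01, -2.73668790e+01,  6.44999533e-02,
        2.28463614e-02, -1.43426587e-04]), 'ee_pos': array([ 148.41491241, -606.84110341,  403.90883015]), 'orientation': array([ 2.09458009,  0.25400008, -2.09490888]), 'ft_force': array([0.09319819, 0.19647003, 0.01467368]), 'moment': array([ 0.03898717,  0.00967196, -0.02748415]), 'width': 87.99502433284798}
top [ 453.48177437   98.42770173 1137.06074001]
top chest [(array([590.5, 517.7,   2. ]), 0.22)]
top plate [(array([495.1, -79.9, 157.6]), 0.78), (array([470.4, -88.5, 112.2]), 0.39)]
top button [(array([476.1, -21.8, 174.2]), 0.63)]
top handle_grip [(array([494.8, -82.4, 152.2]), 0.41), (array([693.9, -31.5, 125.8]), 0.29)]
top lid_hinge [(array([692.7, -30.9, 127.2]), 0.83)]
scene [ 752.52102497 -497.978591    857.72047313]
scene chest []
scene plate [(array([495.4, -82.3, 154.3]), 0.58)]
scene button [(array([476.4, -17.2, 170.4]), 0.38)]
scene handle_grip [(array([494.5, -79.5, 150.5]), 0.45), (array([495.7, 515.2,   3.1]), 0.42)]
scene lid_hinge [(array([694.5, -30.7, 124.6]), 0.92), (array([495. , -79.3, 149.7]), 0.41)]
```

View pics/top0.png

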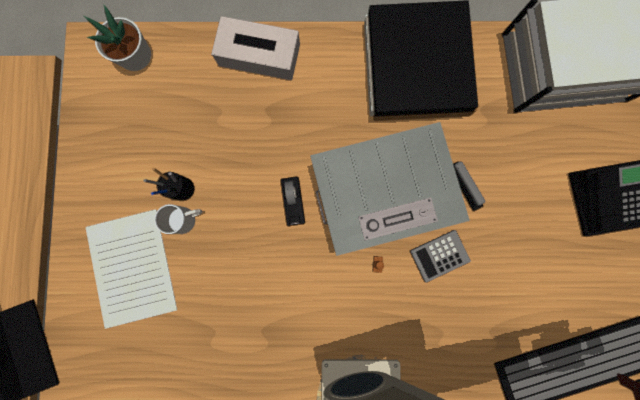

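View pics/scene0.png

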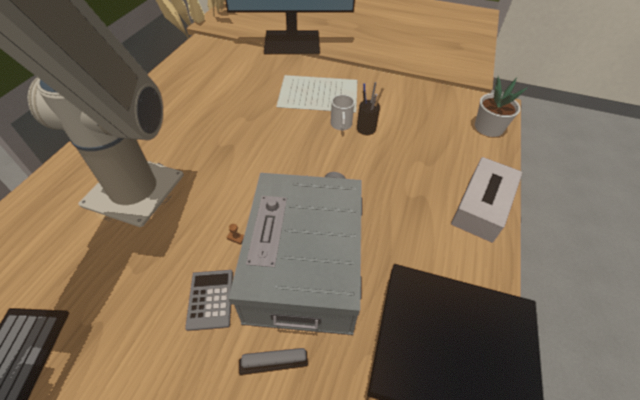

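The top view shows the box, with the plate around (398,218), the button at about (373,225) and the handle in the middle. The scene view agrees. The box yaw is about 14°. I'll zoom in and check the projections.

Run:
```python
from h import *
out=[]
a=np.arctan2(49,199.5);print(a)
H=np.array([495,-80.5]);ex=np.array([np.cos(a),np.sin(a)]);ey=np.array([-ex[1],ex[0]])
for n,(u,v) in {'top':(350,190),'scene':(220,190)}.items():
    im=viewer.get_image(n); s=8
    c=im['color'][v:v+70,u:u+95,::-1]
    if n=='scene': c=im['color'][v:v+85,u:u+95,::-1]
    c=cv2.resize(c,None,fx=s,fy=s,interpolation=cv2.INTER_CUBIC)
    c=c[:,:800]
    for k,(P,z) in {'h':(H,157),'b':(H+66*ey,173),'k':(H-66*ey,160)}.items():
        p=proj(im,[*P,z]); print(n,k,p)
        cv2.drawMarker(c,tuple(int(q) for q in ((p-[u,v]+.5)*s)),(0,0,255),0,20,1)
    for sx,sy in [(1,1),(1,-1),(-1,-1),(-1,1)]:
        p=proj(im,[*(H+sx*31*ex+sy*95*ey),157]); cv2.drawMarker(c,tuple(int(q) for q in ((p-[u,v]+.5)*s)),(0,255,0),0,20,1)
    cv2.imwrite(f'pics/z_{n}.png',c[:600])
```

```text
0.2408464552414116
top h [396.6794597  218.74195584]
top b [371.92394047 224.8199304 ]
top k [422.42924165 212.43968448]
scene h [267.39896252 226.24187073]
scene b [271.95525643 199.48027568]
scene k [261.64607915 250.49177041]
```

View pics/z_top.png

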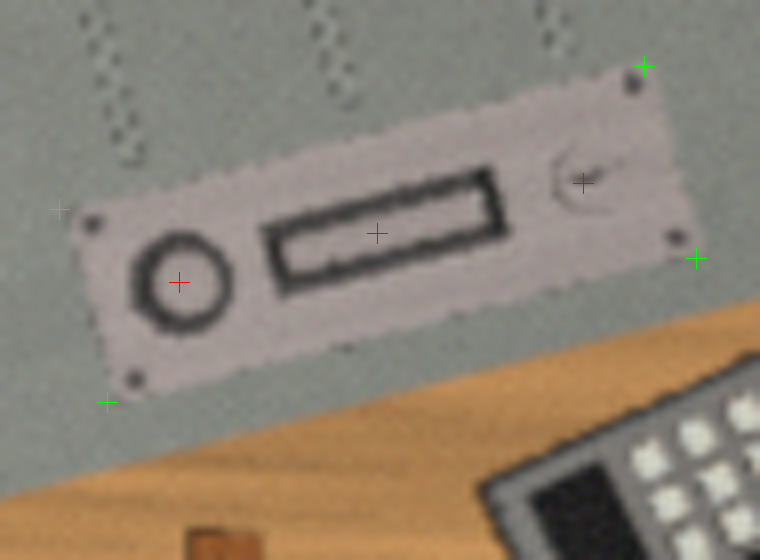

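View pics/z_scene.png

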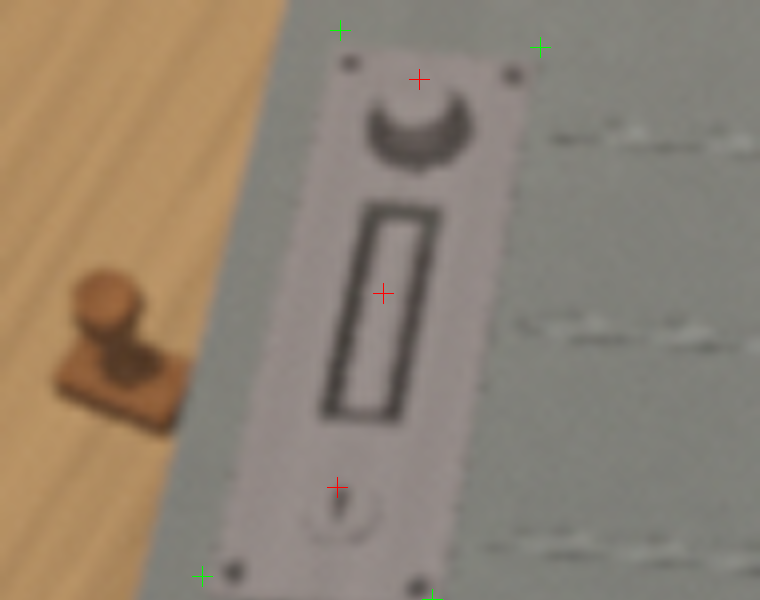

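Run:
```python
from h import *
o=readout.get_obs(); R=cv2.Rodrigues(o['orientation'])[0]; print(np.round(R,3), np.arctan2(R[1,1],R[0,1]))
# triangulated refine
pts={'top':{'h':(350+386/8-.5,190+232/8-.5),'b':(350+183/8-.5,190+283/8-.5)},'scene':{'h':(220+382/8-.5,190+313/8-.5),'b':(220+419/8-.5,190+102/8-.5)}}
for n in pts:
    im=viewer.get_image(n)
    for k,z in (('h',157),('b',173)): print(n,k,ray(im,pts[n][k],z))
```

```text
[[ 0.     0.238 -0.971]
 [ 0.    -0.971 -0.238]
 [-1.    -0.    -0.   ]] -1.3309687018525995
top h [495.6107732  -83.19172222 157.        ]
top b [479.12405016 -17.51386371 173.        ]
scene h [497.39951513 -86.60290424 157.        ]
scene b [482.4763878  -24.10878179 173.        ]
```

Request:
{"name": "apply_moves", "arguments": {"commands": [[[0.03,0.05,0.02,0.14],[0.06,0.1,0.045,0.29],[0.09,0.15,0.045,0.43],[0.125,0.2,0.045,0.58],[0.155,0.255,0.045,0.73],[0.19,0.305,0.045,0.88],[0.22,0.355,0.045,1.03],[0.25,0.405,0.045,1.18]]], "gripper": 0}}

```text
t: 1.8
ee_pos: [399.2, -200.4, 450.1]
orientation: [1.316, 1.135, -1.316]
ft_force: [-0.1, 0.1, 0.1]
width: 11.1
```

Request:
{"name": "apply_moves", "arguments": {"commands": [[[0.03,0.05,0,0.13],[0.06,0.1,0,0.26],[0.09,0.15,0,0.39],[0.09,0.15,0,0.39]]]}}

```text
t: 2.3
ee_pos: [489.9, -49.2, 449.8]
orientation: [1.027, 1.315, -1.026]
ft_force: [-0.6, -0.6, 0.0]
width: 0.7
```

Run:
```python
from h import *
o=readout.get_obs(); R=cv2.Rodrigues(o['orientation'])[0]; print(o['t'],o['ee_pos'], np.arctan2(R[1,1],R[0,1]),R[:,0],o['ft_force'],o['width'],o['qpos'])
im=snap('wrist','w1.png'); print(-cam(im)[1].T@cam(im)[2])
for l in ['plate','button','handle_grip']:
        print(l,[(np.round(d['position'],1),round(d['conf'],2)) for d in models.place_of('wrist',l)[:2]])
```

```text
2.3 [489.87459487 -49.16231953 449.81835337] 0.24504021057365286 [ 9.40549399e-04  3.32891830e-04 -9.99999502e-01] [-0.60344002 -0.63429466  0.04655255] 0.6784779225091261 [-1.24310837e-01  1.70761854e-01  1.87292418e+00  5.02267799e-04
  1.09701466e+00 -3.69580058e-01]
[471.46558671  27.72659903 429.55003739]
plate [(array([499.6, -84. , 155.1]), 0.92), (array([473.3, -90.5, 110.5]), 0.61)]
button [(array([478. , -19.7, 171.8]), 0.63)]
handle_grip [(array([499.7, -80.6, 148. ]), 0.61)]
```

View pics/w1.png

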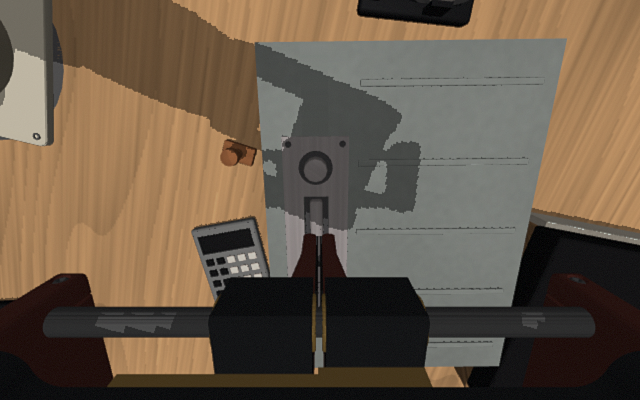

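The wrist view shows the button top at about (315,168) and the slot's left end centred near (316,198). The box is well aligned with the tool yaw.

Run:
```python
from h import *
im=viewer.get_image('wrist')
c=cv2.resize(im['color'][120:260,240:400,::-1],None,fx=5,fy=4.2,interpolation=cv2.INTER_CUBIC) if 0 else cv2.resize(im['color'][125:245,240:400,::-1],None,fx=5,fy=5,interpolation=cv2.INTER_CUBIC)
c=cv2.convertScaleAbs(c,alpha=1.6)
cv2.imwrite('pics/w1z.png',c)
print('button',ray(im,(315,168),173)); 
for p in [(303,197),(328,197),(284,138),(349,137)]: print(p,ray(im,p,157))
a,b=ray(im,(360,81),155),ray(im,(543,79),155); print(np.arctan2(*(b-a)[1::-1]))
```

```text
button [477.76567122 -20.88326465 173.        ]
(303, 197) [473.54965416 -53.97262297 157.        ]
(328, 197) [497.06016095 -48.258997   157.        ]
(284, 138) [444.33080055  -3.51794281 157.        ]
(349, 137) [501.73088615  11.350566   157.        ]
0.24855036045737813
```

View pics/w1z.png

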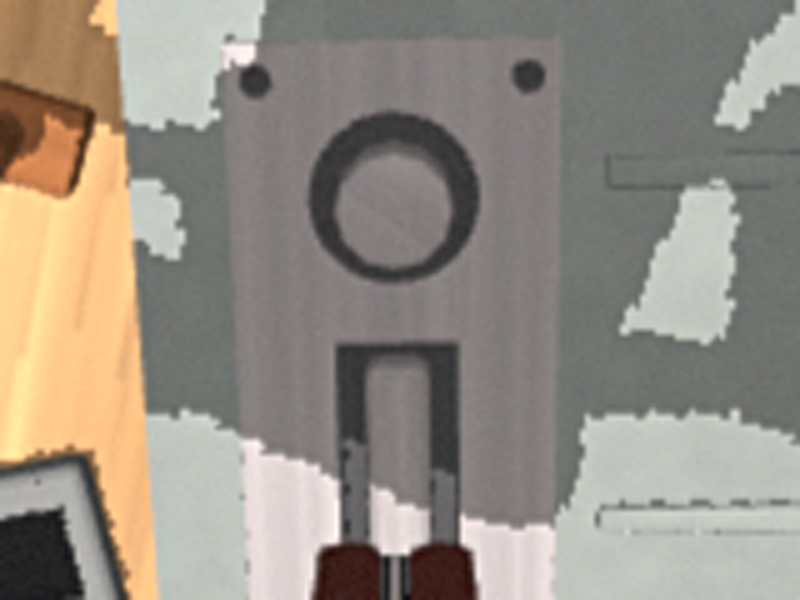

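Run:
```python
from h import *
im=viewer.get_image('wrist'); a=0.245
ex=np.array([np.cos(a),np.sin(a),0]);ey=np.array([-ex[1],ex[0],0])
q=lambda x,y:(240+x/5-.4,125+y/5-.4)
b=ray(im,q(393,210),173);print('b',b,'->h',b-66*ey)
s=ray(im,q(397.5,345),157);print('slot end->h',s-38*ey,'->b',s+28*ey)
p=(ray(im,q(222,42),157)+ray(im,q(560,38),157))/2;print('plate end ->h',p-95*ey,'->b',p-29*ey)
# fingertip projected
o=readout.get_obs(); print('tip proj',proj(im,[*o['ee_pos'][:2],o['ee_pos'][2]-182]))
```

```text
b [480.26010014 -19.24971481 173.        ] ->h [496.26881757 -83.27877826 173.        ]
slot end->h [497.12837439 -84.10573066 157.        ] ->b [481.11965695 -20.07666721 157.        ]
plate end ->h [496.2581575  -83.96887957 157.        ] ->b [480.24944006 -19.93981612 157.        ]
tip proj [317.1128852  250.27354206]
```

Run:
```python
from h import *
o=readout.get_obs(); print(o['t'],o['ee_pos'],o['qvel'])
```

```text
2.6 [487.90900728 -53.24269165 449.7240249 ] [-0.00135389 -0.00023678 -0.00275595  0.00099244 -0.00071853 -0.00156634]
```

Request:
{"name": "apply_moves", "arguments": {"commands": [[[-0.003,0.017,-0.03,0],[-0.007,0.033,-0.06,0],[-0.007,0.033,-0.08,0],[-0.007,0.033,-0.08,0],[-0.007,0.033,-0.08,0]]]}}

```text
t: 3.22
ee_pos: [481.7, -19.8, 370.5]
orientation: [1.033, 1.311, -1.032]
ft_force: [-0.0, -0.4, 0.2]
width: 0.6
```

Run:
```python
from h import *
im=snap('wrist','w2.png')
o=readout.get_obs(); print(o['t'],o['ee_pos'],o['ft_force'],o['qvel'].max(), proj(im,[480.6,-20,173]),proj(im,[*o['ee_pos'][:2],o['ee_pos'][2]-182]))
```

```text
3.275 [481.83818372 -19.71946535 370.69788764] [-0.02222542 -0.6816275   0.3873926 ] 0.003454144325613482 [315.08648669 239.39302146] [316.92269966 250.03586979]
```

View pics/w2.png

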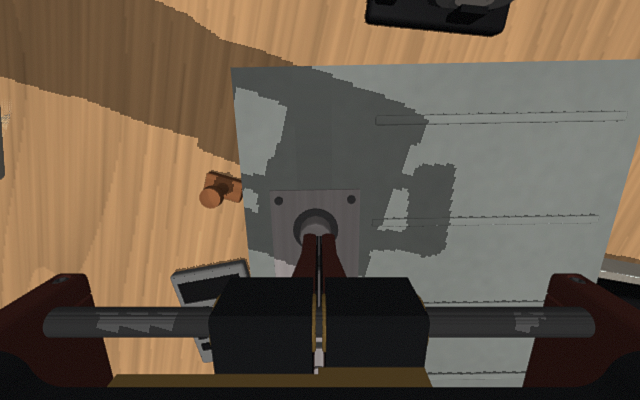

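Request:
{"name": "apply_moves", "arguments": {"commands": [[[-0.001,0,-0.006,0],[-0.001,0,-0.012,0],[-0.001,0,-0.014,0],[-0.001,0,-0.014,0]]]}}

```text
t: 3.78
ee_pos: [480.4, -19.1, 355.5]
orientation: [1.031, 1.313, -1.032]
ft_force: [0.5, 0.3, -0.1]
width: 0.6
```

Request:
{"name": "apply_moves", "arguments": {"commands": [[[0,0,-0.001,0],[0,0,-0.002,0],[0,0,-0.003,0],[0,0,-0.003,0]]]}}

```text
t: 4.28
ee_pos: [480.5, -19.1, 352.7]
orientation: [1.031, 1.313, -1.031]
ft_force: [0.3, -0.6, 2.1]
width: 0.4
```

Request:
{"name": "apply_moves", "arguments": {"commands": [[[0,0,-0.001,0],[0,0,-0.001,0]]]}}

```text
t: 4.53
ee_pos: [480.5, -19.1, 351.7]
orientation: [1.031, 1.313, -1.031]
ft_force: [0.1, -0.2, 1.4]
width: 0.7
```

Request:
{"name": "apply_moves", "arguments": {"commands": [[[0,0,-0.001,0],[0,0,-0.001,0]]]}}

```text
t: 4.78
ee_pos: [480.5, -19.1, 351.1]
orientation: [1.031, 1.313, -1.031]
ft_force: [-1.9, 0.5, 5.6]
width: 0.7
```

```bash
cat > r.py <<'E'
from h import *
f=[]
for i in range(3):
    im=viewer.get_image('scene'); o=readout.get_obs(); f.append(np.round([*o['ft_force'],o['ee_pos'][2]],2))
print(o['t'],f)
u=np.array(models.place_of('scene','handle_grip')[0]['position']).round(1);print(u)
E
python3 r.py
```

```text
4.925 [array([-1.780e+00, -2.900e-01,  7.040e+00,  3.511e+02]), array([-2.1000e+00, -9.0000e-02,  7.0100e+00,  3.5112e+02]), array([ -0.97,   0.48,   6.03, 351.1 ])]
[495.1 -81.5 148.7]
```

Request:
{"name": "apply_moves", "arguments": {"commands": [[[0,0,-0.0005,0],[0,0,-0.0005,0]]]}}

```text
t: 5.22
ee_pos: [480.5, -19.1, 350.7]
orientation: [1.031, 1.313, -1.031]
ft_force: [-2.3, 0.1, 8.8]
width: 0.2
```

```bash
python3 r.py
```

```text
5.375 [array([ -2.52,   0.69,   8.19, 350.72]), array([ -2.61,   0.96,   8.53, 350.7 ]), array([-2.220e+00,  2.600e-01,  7.700e+00,  3.507e+02])]
[494.3 -77.4 151.4]
```

Run:
```python
from h import *
im=viewer.get_image('scene')
c=im['color'][140:260,210:370,::-1]; cv2.imwrite('pics/s3.png',cv2.resize(c,None,fx=5,fy=5,interpolation=cv2.INTER_CUBIC))
im=viewer.get_image('wrist')
c=im['color'][150:300,230:420,::-1]; cv2.imwrite('pics/w3.png',cv2.convertScaleAbs(cv2.resize(c,None,fx=4,fy=4,interpolation=cv2.INTER_CUBIC),alpha=1.6))
o=readout.get_obs();print(o['moment'])
```

```text
[ 0.09623892  0.33755157 -0.02933084]
```

View pics/s3.png

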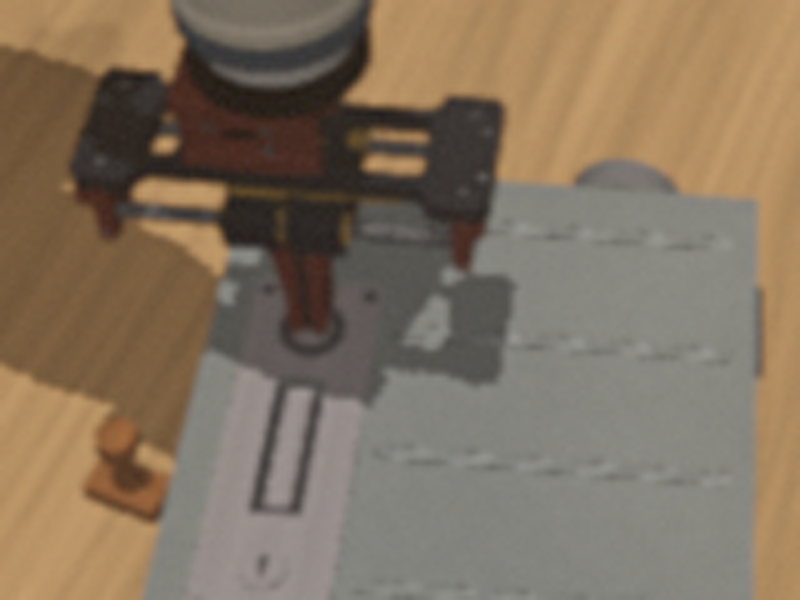

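View pics/w3.png

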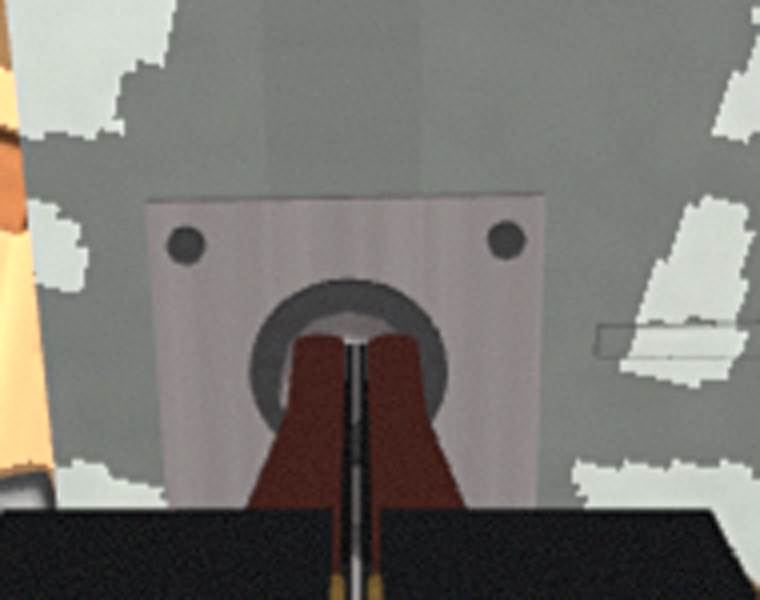

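Fingertips are resting on the button, about 2 mm off its centre, and the handle is still sunk. Continuing in small steps.

Request:
{"name": "apply_moves", "arguments": {"commands": [[[0,0,-0.0003,0],[0,0,-0.0003,0]]]}}

```text
t: 5.78
ee_pos: [480.5, -19.1, 350.4]
orientation: [1.032, 1.313, -1.031]
ft_force: [-3.8, 0.8, 8.2]
width: 0.0
```

```bash
python3 r.py
```

```text
5.925 [array([ -2.26,   0.82,   7.77, 350.42]), array([ -1.62,   0.76,   8.6 , 350.43]), array([-2.8600e+00,  1.0000e-01,  8.4400e+00,  3.5044e+02])]
[495.6 -80.9 150.8]
```

Now it gives more softly. Continuing.

Request:
{"name": "apply_moves", "arguments": {"commands": [[[0,0,-0.0004,0],[0,0,-0.0004,0]]]}}

```text
t: 6.22
ee_pos: [480.5, -19.1, 350.1]
orientation: [1.032, 1.313, -1.031]
ft_force: [-2.2, 0.2, 8.7]
width: 0.6
```

```bash
python3 r.py
```

```text
6.375 [array([-2.3100e+00, -1.7000e-01,  8.5300e+00,  3.5008e+02]), array([ -2.31,   0.6 ,   8.21, 350.07]), array([ -2.19,   1.16,   8.13, 350.05])]
[496.2 -82.9 151.5]
```

Request:
{"name": "apply_moves", "arguments": {"commands": [[[0,0,-0.0005,0],[0,0,-0.0005,0]]]}}

```text
t: 6.68
ee_pos: [480.5, -19.1, 349.6]
orientation: [1.031, 1.313, -1.031]
ft_force: [-3.2, 0.0, 9.4]
width: 0.5
```

```bash
python3 r.py
```

```text
6.825 [array([-3.2700e+00, -3.4000e-01,  9.0900e+00,  3.4958e+02]), array([ -2.37,   0.79,   8.04, 349.58]), array([ -3.28,   1.05,   9.3 , 349.58])]
[495.7 -81.5 152.6]
```

Request:
{"name": "apply_moves", "arguments": {"commands": [[[0,0,-0.0005,0],[0,0,-0.0005,0]]]}}

```text
t: 7.12
ee_pos: [480.5, -19.1, 349.0]
orientation: [1.031, 1.313, -1.031]
ft_force: [-2.0, 0.4, 7.2]
width: 0.7
```

```bash
python3 r.py
```

```text
7.275 [array([-2.2200e+00,  2.2000e-01,  7.8100e+00,  3.4901e+02]), array([-1.8200e+00,  2.1000e-01,  7.3200e+00,  3.4901e+02]), array([ -3.07,   0.8 ,   7.85, 348.98])]
[495.7 -81.5 173.4]
```

The force dropped and the network now puts the handle at z 173, so it has popped. I'll retreat and look.

Request:
{"name": "apply_moves", "arguments": {"commands": [[[0,0,0.01,0],[0,0,0.04,0],[0.008,-0.03,0.06,0],[0.008,-0.03,0.06,0]]], "gripper": 0}}

```text
t: 7.82
ee_pos: [489.2, -50.1, 410.1]
orientation: [1.034, 1.309, -1.031]
ft_force: [-0.5, -0.2, 0.5]
width: 0.6
```

Run:
```python
from h import *
im=viewer.get_image('scene')
c=im['color'][160:280,210:370,::-1]; cv2.imwrite('pics/s4.png',cv2.resize(c,None,fx=5,fy=5,interpolation=cv2.INTER_CUBIC))
for l in ['plate','button','handle_grip']: print(l,[(np.round(d['position'],1),round(d['conf'],2)) for d in models.place_of('scene',l)[:1]])
a=.245;H=np.array([496.6,-84]);ey=np.array([-np.sin(a),np.cos(a)])
im=snap('wrist','w4.png')
for d in (-33,0,33): print(proj(im,[*(H+d*ey),181]))
o=readout.get_obs();print(o['ee_pos'],o['ft_force'],o['qvel'].max())
```

```text
plate [(array([495. , -83. , 156.6]), 0.94)]
button [(array([476.8, -18.6, 171.7]), 0.5)]
handle_grip [(array([496.2, -80.3, 174.6]), 0.7)]
[318.18849078 303.12249884]
[317.96695641 267.26142497]
[317.72641108 228.32293486]
[487.89047012 -48.55301244 407.51614805] [-0.10503659  0.5894548   0.9099267 ] 0.002683359372360473
```

View pics/s4.png

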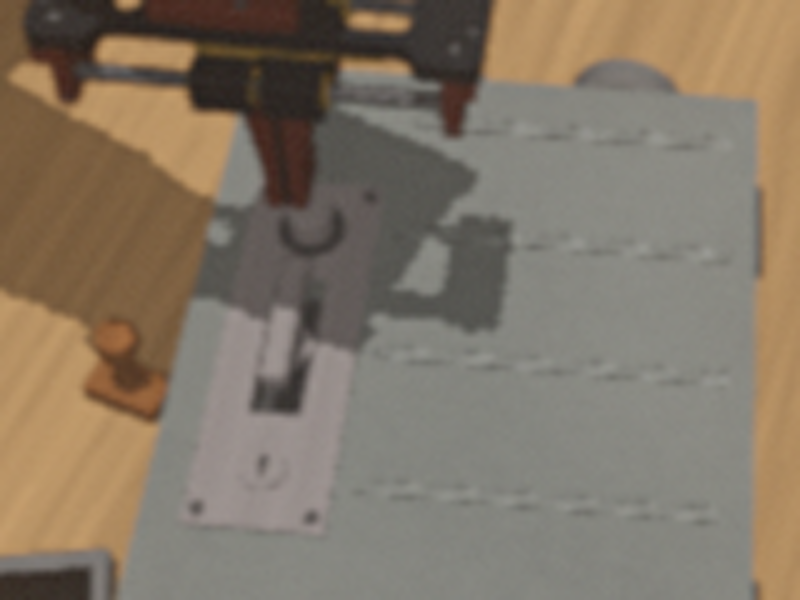

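View pics/w4.png

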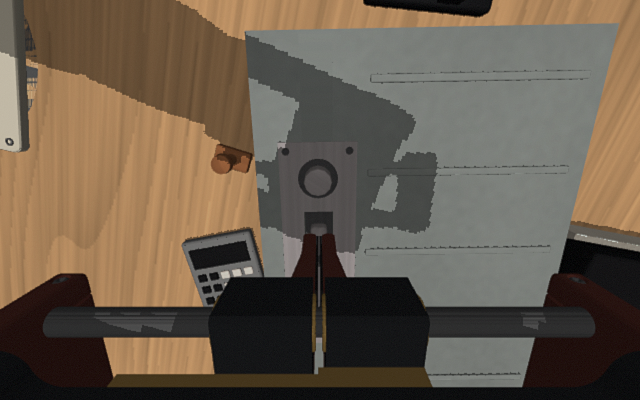

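Request:
{"name": "apply_moves", "arguments": {"commands": [[[0.005,-0.018,0,0],[0.009,-0.0355,0,0],[0.009,-0.0355,0,0],[0.009,-0.0355,-0.005,0]]], "gripper": 0.045}}

```text
t: 8.57
ee_pos: [497.5, -85.0, 403.4]
orientation: [1.032, 1.312, -1.032]
ft_force: [0.1, -0.7, -0.0]
width: 36.9
```

Run:
```python
from h import *
snap('wrist','w5.png')
im=viewer.get_image('wrist')
o=readout.get_obs();R=cv2.Rodrigues(o['orientation'])[0];print(o['t'],o['ee_pos'],o['width'],o['qvel'].max(),np.arctan2(R[1,1],R[0,1]))
```

```text
8.675 [497.11121241 -84.46674046 402.74762253] 43.51245399713309 0.00857271381994866 0.23883544335881401
```

View pics/w5.png

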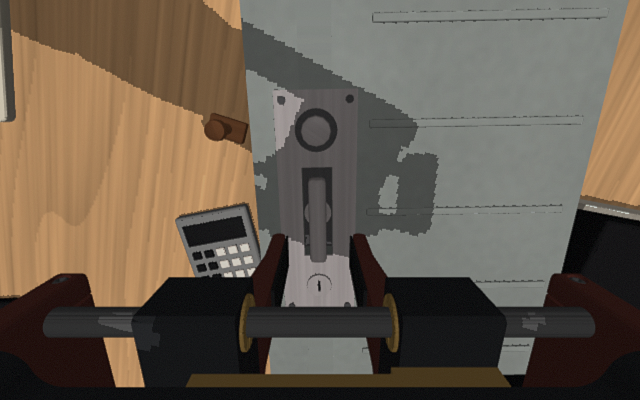

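Run:
```python
from h import *
im=viewer.get_image('wrist')
for p in [(317,178),(318,261),(317,219)]: print(ray(im,p,181))
for z in (181,174): print(proj(im,[496.6,-84,z]))
```

```text
[488.09965545 -49.29785075 181.        ]
[ 504.14044238 -112.08291005  181.        ]
[495.32339795 -79.03416052 181.        ]
[317.09256185 225.54130827]
[317.14309612 222.19038094]
```

Run:
```python
from h import *
im=viewer.get_image('wrist'); a=.243;ey=np.array([-np.sin(a),np.cos(a),0])
c=im['color'][80:270,250:390,::-1]; cv2.imwrite('pics/w5z.png',cv2.convertScaleAbs(cv2.resize(c,None,fx=3,fy=3,interpolation=cv2.INTER_CUBIC),alpha=1.6))
for d,z,n in [(66,173,'b'),(38,157,'slot'),(33,181,'end'),(-33,181,'end'),(-38,157,'slot'),(95,157,'plate'),(-66,160,'key')]: print(n,proj(im,[496.6+d*ey[0],-84+d*ey[1],z]),proj(im,[496.6+d*ey[0],-81+d*ey[1],z])[1])
```

```text
b [316.4981251  133.12476155] 128.83509110803078
slot [316.82158466 168.70009367] 164.98396123202733
end [316.64676263 181.76831208] 177.71611687097757
end [317.05497233 265.46278386] 262.06701910581694
slot [317.23035863 256.79922674] 253.7073382617693
plate [316.45943003  90.64837724] 86.33108303345311
key [317.34858077 287.4117565 ] 284.48428366746333
```

View pics/w5z.png

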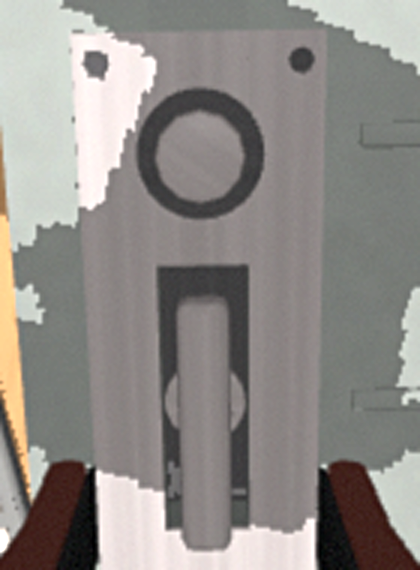

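Request:
{"name": "apply_moves", "arguments": {"commands": [[[-0.001,0.0015,-0.02,0],[-0.001,0.0015,-0.04,0],[-0.001,0.0015,-0.053,0],[-0.001,0.0015,-0.058,0],[-0.001,0.0015,-0.058,0]]]}}

```text
t: 9.4
ee_pos: [496.6, -83.1, 345.5]
orientation: [1.031, 1.313, -1.031]
ft_force: [-0.2, -0.2, 0.1]
width: 44.8
```

Request:
{"name": "apply_moves", "arguments": {"commands": [[[0,0,0,0],[0,0,0,0],[0,0,0,0],[0,0,0,0],[0,0,0,0]]], "gripper": 0.005}}

```text
t: 10.02
ee_pos: [496.4, -83.2, 345.6]
orientation: [1.031, 1.313, -1.031]
ft_force: [-1.5, -0.5, 2.1]
width: 12.8
```

Run:
```python
from h import *
snap('wrist','w6.png')
o=readout.get_obs();R=cv2.Rodrigues(o['orientation'])[0];print(o['t'],o['ee_pos'],o['width'],o['ft_force'],o['moment'],np.arctan2(R[1,1],R[0,1]))
```

```text
10.075 [496.33828439 -83.14770044 345.53940861] 13.024317673131767 [-0.90683511 -1.19275198  1.88298842] [-0.24198201  0.22932022  0.12186266] 0.2392891217222461
```

View pics/w6.png

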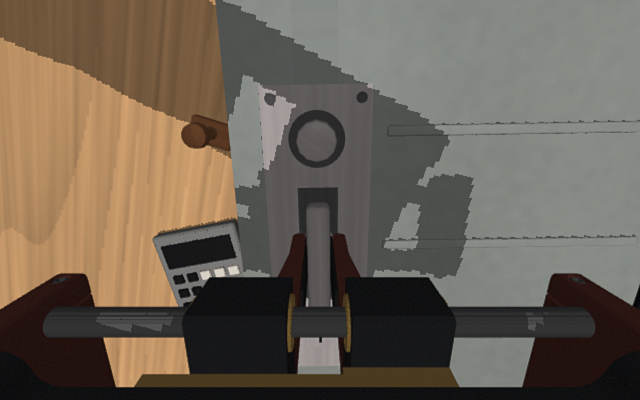

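Request:
{"name": "apply_moves", "arguments": {"commands": [[[0,0,0,0.08],[0,0,0,0.18],[0,0,0,0.3],[0,0,0,0.42],[0,0,0,0.54],[0,0,0,0.62],[0,0,0,0.65],[0,0,0,0.65]]]}}

```text
t: 11.08
ee_pos: [496.4, -83.1, 345.5]
orientation: [0.535, 1.504, -0.535]
ft_force: [-2.0, -1.3, 1.8]
width: 13.1
```

```bash
cat > r2.py <<'E'
from h import *
for i in range(2):
    im=viewer.get_image('scene'); o=readout.get_obs();R=cv2.Rodrigues(o['orientation'])[0]
    print(o['t'],o['ee_pos'].round(2),o['width'].round(1),o['ft_force'].round(2),o['moment'].round(2),'spindle~',np.arctan2(R[1,1],R[0,1]).round(3)-.239)
E
python3 r2.py
```

```text
Traceback (most recent call last):
  File "r2.py", line 4, in <module>
    print(o['t'],o['ee_pos'].round(2),o['width'].round(1),o['ft_force'].round(2),o['moment'].round(2),'spindle~',np.arctan2(R[1,1],R[0,1]).round(3)-.239)
                                      ^^^^^^^^^^^^^^^^
AttributeError: 'float' object has no attribute 'round'
```

```bash
sed -i "s/o\['width'\].round(1)/round(o['width'],1)/" r2.py; python3 r2.py
```

```text
11.175 [496.37 -83.12 345.43] 13.1 [-1.96 -1.97  1.63] [-0.21  0.27 -0.25] spindle~ 0.649
11.225 [496.38 -83.13 345.44] 13.2 [-2.69 -0.79  2.52] [-0.23  0.26 -0.27] spindle~ 0.649
```

Request:
{"name": "apply_moves", "arguments": {"commands": [[[0,0,0,0.1],[0,0,0,0.22],[0,0,0,0.34],[0,0,0,0.45],[0,0,0,0.53],[0,0,0,0.57],[0,0,0,0.57]]]}}

```text
t: 12.1
ee_pos: [496.4, -83.1, 345.4]
orientation: [0.088, 1.569, -0.089]
ft_force: [-2.1, -1.3, 2.6]
width: 13.0
```

```bash
python3 r2.py
```

```text
12.15 [496.38 -83.1  345.43] 12.7 [-2.03 -0.75  1.62] [-0.13  0.26 -0.27] spindle~ 1.2189999999999999
12.2 [496.38 -83.12 345.45] 12.8 [-2.4  -1.02  1.47] [-0.18  0.32 -0.3 ] spindle~ 1.2189999999999999
```

Request:
{"name": "apply_moves", "arguments": {"commands": [[[0,0,0,0.04],[0,0,0,0.08],[0,0,0,0.11],[0,0,0,0.11]]]}}

```text
t: 12.7
ee_pos: [496.4, -83.1, 345.4]
orientation: [0.002, 1.571, -0.002]
ft_force: [-2.7, -0.8, 1.3]
width: 13.0
```

```bash
python3 r2.py
```

```text
12.75 [496.38 -83.09 345.44] 12.8 [-3.11 -1.93  1.98] [-0.19  0.35 -0.25] spindle~ 1.3290000000000002
12.8 [496.39 -83.09 345.44] 12.6 [-2.87 -0.35  3.02] [-0.14  0.36 -0.27] spindle~ 1.3290000000000002
```

Request:
{"name": "apply_moves", "arguments": {"commands": [[[0,0,0,0.02],[0,0,0,0.035],[0,0,0,0.035]]]}}

```text
t: 13.18
ee_pos: [496.4, -83.1, 345.4]
orientation: [-0.026, 1.571, 0.026]
ft_force: [-3.6, -1.6, 1.9]
width: 13.3
```

```bash
python3 r2.py
```

```text
13.225 [496.4  -83.1  345.44] 12.9 [-3.44 -0.81  2.36] [-0.13  0.42 -0.32] spindle~ 1.3650000000000002
13.275 [496.4  -83.08 345.44] 12.7 [-3.44 -0.96  1.93] [-0.18  0.46 -0.21] spindle~ 1.3650000000000002
```

Request:
{"name": "apply_moves", "arguments": {"commands": [[[0,0,0,0.01],[0,0,0,0.02],[0,0,0,0.02]]]}}

```text
t: 13.65
ee_pos: [496.4, -83.1, 345.4]
orientation: [-0.042, 1.571, 0.042]
ft_force: [-3.7, -1.4, 2.0]
width: 13.0
```

```bash
python3 r2.py
```

```text
13.7 [496.41 -83.06 345.44] 13.2 [-3.16 -0.95  2.  ] [-0.12  0.51 -0.23] spindle~ 1.3850000000000002
13.75 [496.42 -83.1  345.45] 13.0 [-3.21 -1.9   1.6 ] [-0.11  0.53 -0.21] spindle~ 1.3850000000000002
```

Request:
{"name": "apply_moves", "arguments": {"commands": [[[0,0,0,0.01],[0,0,0,0.01]]]}}

```text
t: 14.0
ee_pos: [496.4, -83.1, 345.5]
orientation: [-0.05, 1.57, 0.05]
ft_force: [-3.9, -1.1, 1.5]
width: 12.6
```

```bash
python3 r2.py
```

```text
14.05 [496.43 -83.09 345.45] 12.7 [-2.21 -1.05  1.81] [-0.13  0.56 -0.25] spindle~ 1.395
14.1 [496.42 -83.07 345.46] 13.0 [-3.65 -0.52  1.67] [-0.15  0.51 -0.23] spindle~ 1.395
```

Request:
{"name": "apply_moves", "arguments": {"commands": [[[0,0,0,0.015],[0,0,0,0.015]]]}}

```text
t: 14.35
ee_pos: [496.4, -83.1, 345.5]
orientation: [-0.062, 1.57, 0.062]
ft_force: [-4.7, -1.1, 1.3]
width: 12.4
```

```bash
python3 r2.py
```

```text
14.4 [496.43 -83.1  345.46] 12.8 [-4.13 -1.11  2.4 ] [-0.12  0.56 -0.23] spindle~ 1.4100000000000001
14.45 [496.41 -83.08 345.43] 13.0 [-3.7  -1.38  2.68] [-0.1   0.64 -0.27] spindle~ 1.4100000000000001
```

Request:
{"name": "apply_moves", "arguments": {"commands": [[[0,0,0,0.01],[0,0,0,0.01]]]}}

```text
t: 14.7
ee_pos: [496.4, -83.1, 345.5]
orientation: [-0.069, 1.57, 0.069]
ft_force: [-4.2, -1.1, 3.0]
width: 13.1
```

```bash
python3 r2.py
```

```text
14.75 [496.43 -83.1  345.44] 13.2 [-3.44 -1.61  1.85] [-0.12  0.6  -0.28] spindle~ 1.42
14.8 [496.43 -83.09 345.45] 12.8 [-3.77 -1.09  1.36] [-0.15  0.59 -0.29] spindle~ 1.42
```

Request:
{"name": "apply_moves", "arguments": {"commands": [[[0,0,0,0.015],[0,0,0,0.015]]]}}

```text
t: 15.05
ee_pos: [496.4, -83.1, 345.5]
orientation: [-0.081, 1.569, 0.081]
ft_force: [-3.5, -1.3, 1.8]
width: 12.8
```

```bash
python3 r2.py
```

```text
15.1 [496.43 -83.09 345.44] 12.9 [-4.69 -1.64  2.45] [-0.11  0.61 -0.33] spindle~ 1.435
15.15 [496.44 -83.1  345.45] 12.9 [-4.31 -1.67  1.66] [-0.09  0.61 -0.23] spindle~ 1.435
```

Request:
{"name": "apply_moves", "arguments": {"commands": [[[0,0,0,0.015],[0,0,0,0.015]]]}}

```text
t: 15.4
ee_pos: [496.4, -83.1, 345.5]
orientation: [-0.093, 1.569, 0.093]
ft_force: [-4.5, -1.2, 2.2]
width: 13.0
```

Run:
```python
exec(open('r2.py').read())
snap('wrist','w7.png')
c=im['color'][130:290,200:400,::-1]; cv2.imwrite('pics/s7.png',cv2.resize(c,None,fx=3.75,fy=3.75,interpolation=cv2.INTER_CUBIC))
```

```text
15.45 [496.46 -83.09 345.5 ] 12.8 [-4.08 -1.07  2.43] [-0.09  0.66 -0.35] spindle~ 1.4500000000000002
15.5 [496.43 -83.1  345.46] 12.8 [-4.52 -1.75  2.18] [-0.05  0.64 -0.28] spindle~ 1.4500000000000002
```

View pics/w7.png

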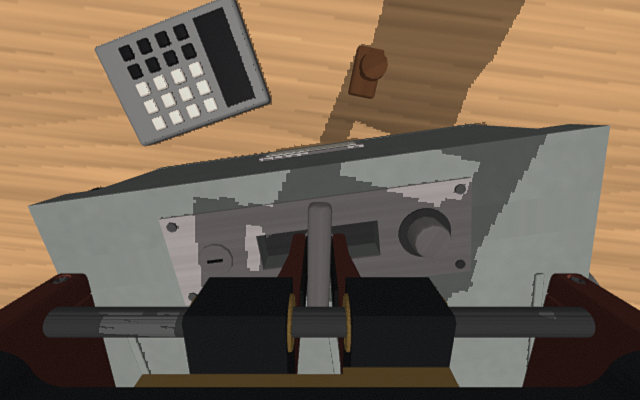

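View pics/s7.png

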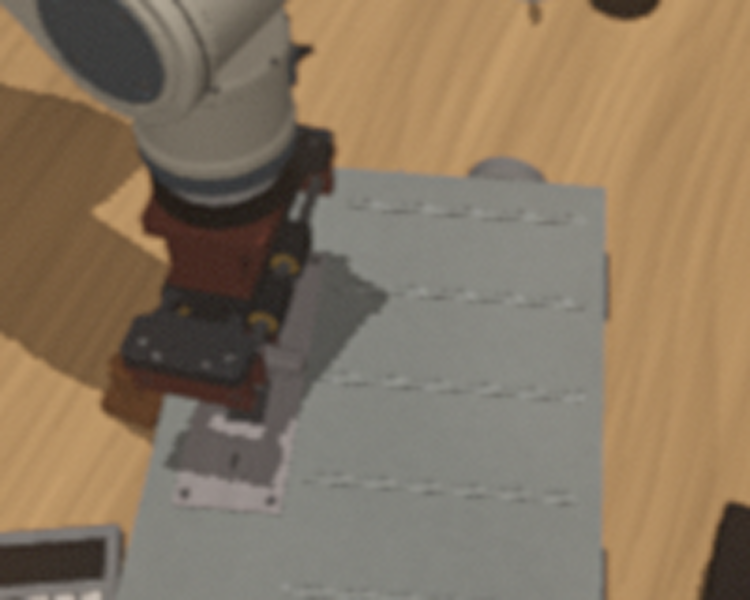

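The bar is following the jaws and the torque is still only the drag. No stop felt yet, so I'll continue in small steps.

Request:
{"name": "apply_moves", "arguments": {"commands": [[[0,0,0,0.015],[0,0,0,0.015]]]}}

```text
t: 15.8
ee_pos: [496.5, -83.1, 345.5]
orientation: [-0.105, 1.568, 0.105]
ft_force: [-4.1, -0.3, 2.4]
width: 12.9
```

```bash
python3 r2.py
```

```text
15.85 [496.47 -83.07 345.46] 13.1 [-4.56 -1.08  1.84] [-0.07  0.65 -0.43] spindle~ 1.4649999999999999
15.9 [496.44 -83.09 345.45] 13.1 [-4.4  -0.49  1.84] [-0.09  0.67 -0.4 ] spindle~ 1.4649999999999999
```

Request:
{"name": "apply_moves", "arguments": {"commands": [[[0,0,0,0.015],[0,0,0,0.015]]]}}

```text
t: 16.15
ee_pos: [496.5, -83.1, 345.5]
orientation: [-0.116, 1.568, 0.117]
ft_force: [-3.8, -0.4, 2.0]
width: 12.8
```

```bash
python3 r2.py
```

```text
16.2 [496.45 -83.1  345.46] 13.4 [-4.37  0.05  2.88] [-0.04  0.61 -0.43] spindle~ 1.48
16.25 [496.45 -83.08 345.47] 13.0 [-3.81 -0.02  1.26] [-0.03  0.62 -0.46] spindle~ 1.48
```

Request:
{"name": "apply_moves", "arguments": {"commands": [[[0,0,0,0.02],[0,0,0,0.02]]]}}

```text
t: 16.5
ee_pos: [496.5, -83.1, 345.5]
orientation: [-0.132, 1.567, 0.132]
ft_force: [-5.5, -0.6, 2.3]
width: 13.2
```

```bash
python3 r2.py
```

```text
16.55 [496.49 -83.08 345.47] 13.1 [-3.46 -0.83  1.86] [-0.01  0.64 -0.54] spindle~ 1.5
16.6 [496.49 -83.08 345.47] 13.2 [-3.49 -0.77  2.88] [-0.01  0.61 -0.53] spindle~ 1.5
```

The torque is rising steadily, about 0.25 N m above drag, so the handle is at its stop. I'll ease off slightly, then start the lift gently.

Request:
{"name": "apply_moves", "arguments": {"commands": [[[0,0,0,-0.02],[0,0,0,-0.02],[0.0005,0,0.002,-0.02],[0.001,0,0.004,-0.02],[0.001,0,0.004,-0.02]]]}}

```text
t: 17.23
ee_pos: [497.1, -83.0, 348.7]
orientation: [-0.116, 1.569, 0.117]
ft_force: [-0.3, -1.2, -14.5]
width: 12.8
```

```bash
python3 r2.py; python3 -c "
import numpy as np
for t in [.02,.04,.06,.1,.14,.18,.22,.26,.3,.34,.38,.42,.46,.5,.54,.58,.6]:
  dx=205*(1-np.cos(t))+49.5*np.sin(t); print(t,(dx*np.array([.97,.2435])).round(1),(205*np.sin(t)-49.5*(1-np.cos(t))).round(1))"
```

```text
17.275 [497.16 -83.01 348.75] 13.2 [ -0.51  -0.18 -14.03] [-0.06  0.18 -0.41] spindle~ 1.48
17.325 [497.14 -83.   348.84] 12.6 [ -1.38  -0.35 -14.31] [-0.08  0.19 -0.4 ] spindle~ 1.48
0.02 [1.  0.3] 4.1
0.04 [2.1 0.5] 8.2
0.06 [3.2 0.8] 12.2
0.1 [5.8 1.5] 20.2
0.14 [8.6 2.2] 28.1
0.18 [11.8  3. ] 35.9
0.22 [15.3  3.8] 43.5
0.26 [19.   4.8] 51.0
0.3 [23.1  5.8] 58.4
0.34 [27.4  6.9] 65.5
0.38 [32.  8.] 72.5
0.42 [36.9  9.3] 79.3
0.46 [42.  10.5] 85.9
0.5 [47.4 11.9] 92.2
0.54 [53.  13.3] 98.4
0.58 [58.8 14.8] 104.2
0.6 [61.8 15.5] 107.1
```

Request:
{"name": "apply_moves", "arguments": {"commands": [[[0.0005,0,0.002,0],[0.001,0.0003,0.004,0],[0.001,0.0003,0.004,0]]]}}

```text
t: 17.7
ee_pos: [498.2, -82.7, 353.6]
orientation: [-0.116, 1.568, 0.117]
ft_force: [-2.7, 0.5, -11.9]
width: 12.7
```

```bash
python3 r2.py
```

```text
17.75 [498.2  -82.73 353.57] 12.9 [ -3.38   0.4  -11.26] [ 0.14  0.75 -0.3 ] spindle~ 1.48
17.8 [498.21 -82.72 353.57] 13.0 [ -3.78   0.52 -11.15] [ 0.08  0.75 -0.31] spindle~ 1.48
```

The lid is coming up freely at 11 N.

Request:
{"name": "apply_moves", "arguments": {"commands": [[[0.001,0.0003,0.004,0],[0.0037,0.001,0.012,0],[0.0065,0.0017,0.02,0],[0.0097,0.0025,0.0277,0],[0.0132,0.0033,0.0353,0],[0.0169,0.0043,0.0428,0],[0.019,0.0048,0.0466,0],[0.019,0.0048,0.0466,0]]]}}

```text
t: 18.8
ee_pos: [517.4, -77.9, 401.1]
orientation: [-0.117, 1.568, 0.117]
ft_force: [-7.4, 0.3, -7.9]
width: 13.4
```

```bash
python3 r2.py
```

```text
18.85 [517.37 -77.86 401.09] 13.1 [-6.33  1.19 -7.84] [-0.04  1.18 -0.26] spindle~ 1.4809999999999999
18.9 [517.34 -77.89 401.07] 13.0 [-6.56  0.42 -8.17] [-0.1   1.15 -0.19] spindle~ 1.48
```

Request:
{"name": "apply_moves", "arguments": {"commands": [[[0.003,0.0008,0.0055,0],[0.0063,0.0016,0.0108,0],[0.011,0.0027,0.0178,0],[0.0159,0.004,0.0246,0],[0.021,0.0052,0.0312,0],[0.0264,0.0066,0.0375,0],[0.0295,0.0074,0.041,0],[0.0295,0.0074,0.041,0]]]}}

```text
t: 19.9
ee_pos: [546.7, -70.4, 442.0]
orientation: [-0.117, 1.568, 0.117]
ft_force: [-7.5, 0.2, -7.9]
width: 13.2
```

Run:
```python
exec(open('r2.py').read())
snap('scene','s8.png')
```

```text
19.95 [546.68 -70.48 441.99] 13.3 [-7.44  0.5  -8.34] [-0.19  1.12 -0.22] spindle~ 1.4809999999999999
20.0 [546.67 -70.45 441.99] 13.3 [-7.09  0.57 -8.16] [-0.26  1.15 -0.17] spindle~ 1.4809999999999999
```

View pics/s8.png

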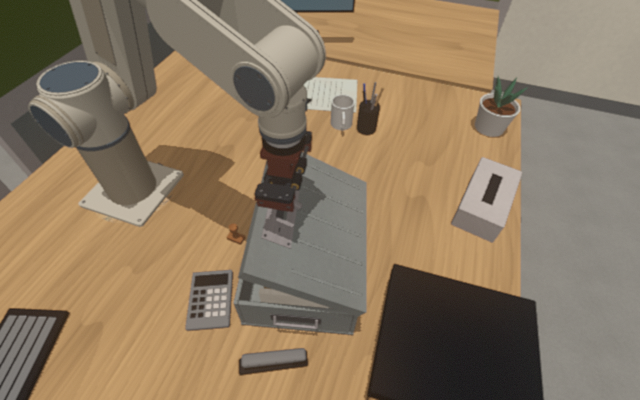

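Request:
{"name": "apply_moves", "arguments": {"commands": [[[0.004,0.001,0.0042,0],[0.0082,0.0021,0.0085,0],[0.0143,0.0036,0.0142,0],[0.0175,0.0044,0.0169,0],[0.0175,0.0044,0.0169,0]]]}}

```text
t: 20.68
ee_pos: [564.1, -66.0, 458.9]
orientation: [-0.117, 1.569, 0.117]
ft_force: [-7.1, 0.6, -7.8]
width: 13.3
```

```bash
python3 r2.py
```

```text
20.725 [564.09 -66.05 458.85] 13.3 [-7.58  0.33 -8.27] [-0.23  1.21 -0.17] spindle~ 1.4809999999999999
20.775 [564.09 -66.06 458.86] 13.4 [-6.88  0.32 -8.16] [-0.25  1.2  -0.17] spindle~ 1.4809999999999999
```

Request:
{"name": "apply_moves", "arguments": {"commands": [[[0,0,0,0],[0,0,0,0],[0,0,0,0],[0,0,0,0]]], "gripper": 0.04}}

```text
t: 21.28
ee_pos: [564.8, -66.2, 458.7]
orientation: [-0.117, 1.566, 0.116]
ft_force: [0.3, -0.1, -0.1]
width: 40.0
```

```bash
python3 r2.py
```

```text
21.325 [564.65 -66.23 458.41] 39.9 [-0.46 -0.14  0.5 ] [ 0.04 -0.17  0.02] spindle~ 1.48
21.375 [564.59 -66.2  458.23] 39.9 [-0.2  -0.27  0.28] [ 0.08 -0.14 -0.02] spindle~ 1.48
```

Request:
{"name": "apply_moves", "arguments": {"commands": [[[0,0,0.01,0],[0,0,0.03,0],[0,0,0.06,0],[0,0,0.1,0],[-0.03,0,0.12,0],[-0.07,0,0.12,0],[-0.1,0,0.12,0],[-0.1,0,0.12,0]]]}}

```text
t: 22.38
ee_pos: [463.1, -66.1, 579.1]
orientation: [-0.116, 1.566, 0.116]
ft_force: [0.7, -0.1, 0.1]
width: 40.0
```

Run:
```python
exec(open('r2.py').read())
snap('scene','s9.png'); snap('top','t9.png'); im=viewer.get_image('wrist')
for n in ('scene','top','wrist'):
  for l in ['plate','button','handle_grip','lid_hinge']: print(n,l,[(np.round(d['position'],1),round(d['conf'],2)) for d in models.place_of(n,l)[:1]])
```

```text
22.425 [464.21 -66.21 579.03] 40.0 [ 0.52 -0.65  0.24] [ 0.04 -0.14  0.06] spindle~ 1.48
22.475 [464.88 -66.24 578.78] 39.7 [0.25 0.14 0.23] [ 0.05 -0.14 -0.01] spindle~ 1.48
scene plate [(array([551.1, -69.8, 268.8]), 0.87)]
scene button [(array([540.5,  -0.9, 281.4]), 0.43)]
scene handle_grip [(array([560.9, -62.2, 282.4]), 0.74)]
scene lid_hinge [(array([696.4, -30.9, 126.1]), 0.85)]
top plate [(array([547.9, -70.8, 270.3]), 0.58)]
top button [(array([542. ,  -9.1, 280.5]), 0.58)]
top handle_grip [(array([560. , -65.1, 283.7]), 0.67)]
top lid_hinge [(array([694.8, -27.4, 127.6]), 0.82)]
wrist plate [(array([553.4, -68. , 271. ]), 0.63)]
wrist button []
wrist handle_grip [(array([565.2, -65. , 282.5]), 0.95)]
wrist lid_hinge []
```

View pics/s9.png

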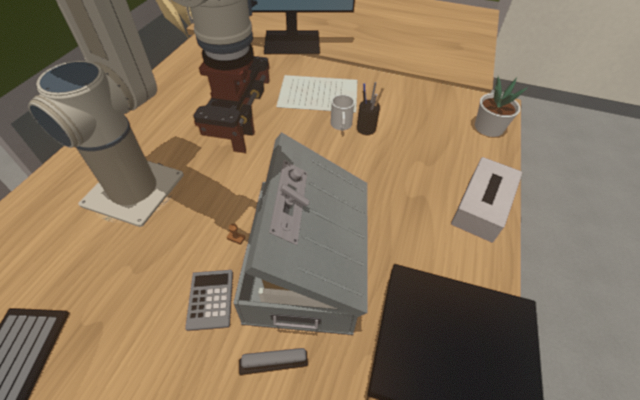

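View pics/t9.png

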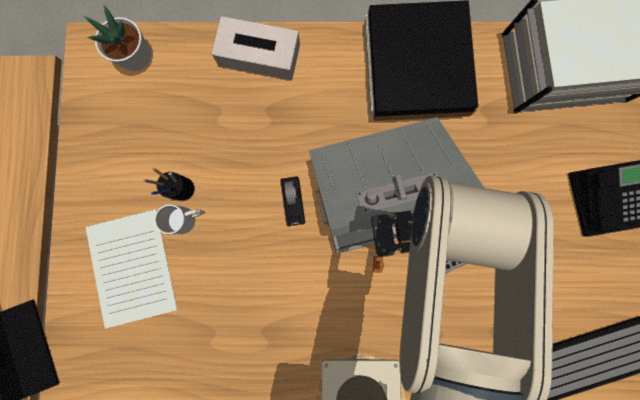

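The lid stands open. The handle is at z of about 283, which gives roughly 0.61 rad or a 145 mm front edge. The other things are where they were, and the arm is clear.

Run:
```python
from h import *
print(readout.get_obs()['t'],workorder.close_job())
```

```text
the job is handed in; nothing more can be done
23.225 None
```

The box is open and the job was handed in at 23.2 s.

- **Button:** I pushed it down in 0.3–1 mm steps until the force peaked at about 9.4 N. It then dropped to about 7.6 N and the handle popped up. The hard bottom was never reached. The force rose more steeply than described at first, about 5–8 N/mm with 2–3 N sideways. My fingertips were about 2 mm off the button's centre, which may explain it.
- **Handle:** I turned it anticlockwise against about 0.28 N m of drag. I stopped when the torque had risen to about 0.53 N m, roughly 0.25 N m beyond the drag. By the jaws' turn, that rise began at 1.45–1.47 rad rather than the stated 1.40. Some of the difference may be give in the grip. I then eased back 0.02 rad before lifting.
- **Lid:** It lifted with at most 14.5 N downward force on the tool. After I let go, the networks on all three cameras put the handle at z of about 283 mm. That is a lid angle of about 0.61 rad, with the front edge roughly 145 mm up.
- **Last checks:** The arm is clear with no contact force. The scene picture shows every other item where it was. In the top picture the arm hides part of the area in front of the box.

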